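# Pull the die insert from its block with the quarter-turn puller

### The job

The square die insert sits flush in the dark steel die block and has to come out. Take the puller with the flat wing handle from the wooden stand, put its lugged foot through the slot in the top of the insert until the collar sits on it, turn it clockwise into its quarter-turn thread, and pull the insert straight up until it is clear of the block. Set it down upright, without dropping it, in the free end of the wooden tray beside the spare die, leave the puller standing in it, and leave the spare die and the stand's other tool where they are.

Things in the scene. Friction and masses are not known exactly. Their poses are not given: they have to be found in the camera images.
- puller: plain steel puller, 116 mm tall, 0.2 kg, upright in either hole of the stand. Origin: underside of its foot, z up. Foot: cross bar (lugs) 30 mm along x, 10 mm in y, z 0-8; neck 13 mm dia to z 18; collar 44 mm dia, z 18-24, on which it rests in the stand and on the insert; shaft 16 mm dia to z 80; wing handle 50 mm along x, 14 mm thick in y, z 80-116. A half turn changes nothing.
- puller_handle (a point): middle of the puller's wing handle, 100 mm above the puller's origin: the place to grip, across its 14 mm thickness
- insert: steel die insert, 56 x 56 x 40 mm tall, about 0.45 kg, loose in the block's square pocket with 1.5 mm play each side, top flush with the block. Origin: centre of its underside, z up. Its x lies along the slot in its top face. Below the slot is a cavity, floor 18 mm above the origin. Seated in it, collar down on its top, the puller's origin is 22 mm above the insert's.
- insert_slot (a point): centre of the slot, on the insert's top, 40 mm above its origin. Slot 35 mm along x, 15 mm wide in y, through lips 8 mm thick. Seated lugs lie 2 mm below the lips; turned clockwise seen from above they pass under them and meet a stop at about 90 to 100 degrees; 70 degrees or more holds well. Counter-clockwise is blocked.
- bolster: die block, fixed, dark steel, 150 (x) x 130 (y) x 50 mm tall. Origin: centre of its underside. The square pocket is at its centre, 40 mm deep, sides along x and y, open at the top.
- stand: wooden stand, fixed, 170 (x) x 74 (y) x 35 mm tall, with two through holes 36 mm in diameter at x = -50 and +50 mm. Origin: centre of its underside.
- tray: light wooden tray, fixed, 220 (x) x 120 (y) x 18 mm tall outside, walls and floor 5 mm thick. Origin: centre of its underside. The spare die stands in its +x half; the free end is its -x half.
- spare: spare die without a slot, 56 x 56 mm, 44 mm tall with a domed top, in the +x end of the tray; it stays there. Origin: centre of its underside.
- drift: plain steel drift, 116 mm tall, with a round knob 38 mm wide instead of a wing handle, standing in the stand's other hole; not used, stays there. Origin: centre of its underside.
There are look-alikes about, which are no part of the job. What is shaped like the puller but pink or purple is not meant.

How it is judged (in metres and radians):
On the way, in this order (a step that is already met when the one before it is completed fails the run):
1. the puller is threaded in the insert, which is still in its block: puller's origin 15 to 27 mm above the insert's, within 6 mm of its axis, turned more than 0.85 rad from the slot (z of puller in the frame of insert between 0.015 and 0.027 m and horizontal distance between puller and insert below 0.006 m and angle between the x axis of puller and the x axis of insert, either way round above 0.85 rad and z of insert in the frame of bolster below 0.02 m), for 0.1 s.
2. the insert is pulled straight out by the puller: its underside more than 3 mm above the block's top, still within 20 mm of the pocket's axis and within 0.2 rad of upright (z of insert in the frame of bolster above 0.053 m and horizontal distance between insert and bolster below 0.02 m and angle between insert's own z axis and vertical below 0.2 rad and z of puller in the frame of insert between 0.015 and 0.029 m), for 0.04 s.
At the end, for the whole second after the job is handed in: the insert stands flat (within 0.08 rad) on the floor of the tray's free (-x) half, its centre within 35 mm of the tray's long middle line, with the puller still upright in it (within 0.15 rad and 8 mm of its axis), both at rest; the spare die and the drift are within 20 mm of where they were (x of insert in the frame of tray between -0.085 and 0 m and y of insert in the frame of tray between -0.035 and 0.035 m and z of insert in the frame of tray below 0.008 m and angle between insert's own z axis and vertical below 0.08 rad and z of puller in the frame of insert between 0.015 and 0.027 m and horizontal distance between puller and insert below 0.008 m and angle between puller's own z axis and vertical below 0.15 rad and linear speed of insert below 0.02 m/s and linear speed of puller below 0.03 m/s); the robot touches nothing.
It fails at once if the insert is dropped into or slammed on the tray (over 80 N) (contact force between insert and tray above 80 N).
It fails at once if the spare die is shifted more than 20 mm (distance of spare from where it was at the start of the episode above 0.02 m).
It fails at once if the drift is shifted more than 20 mm (distance of drift from where it was at the start of the episode above 0.02 m).
It also fails if it takes over 53 s, if anything falls off the work surface, if the arm or the gripper's body presses on something with over 40 N, if the wrist force passes 120 N, or if a joint passes its speed limit or range.

### The arm

A 7-joint arm with a two-finger parallel gripper is mounted at the origin on the work surface. World frame = base frame: x ahead of the robot, y to its left, z up, the work surface at z = 0. Lengths are in mm, angles in rad, forces in N, time in s.
With the tool pointing down it reaches from about 400 to 925 mm from the base axis. Payload 4.1 kg.
Tool frame: the origin (TCP) lies at the very end of the fingers, on their centre line; the grasp point (between the pads) lies behind it (grasp_offset is the z of the grasp point in the tool frame, in mm); z points along the fingers, y is the line along which they close (so a half turn about z gives the same grasp; the last joint's range is limited). The gripper opens to 85 mm and grips with 20 to 120 N. Pads are 22 mm wide; open, the fingers measure 114 mm over their backs; the gripper's body (76 mm by 85 mm) begins 54 mm behind the grasp point. The pads swing forward as they close: fully open they stand 13 mm farther back than shut.
Start: joints at [1.222, 0.398, 0.045, 1.537, -0.019, 1.207, -0.051], TCP at [160.722, -629.851, 231.347] pointing down, gripper open.
Joint ranges: [-2.82, 2.82], [-0.49, 2.23], [-1.37, 1.46], [0, 2.46], [-1.36, 4.5], [0.23, 2], [-2.94, 2.94]. Speed limits (rad/s): [2.57, 2.57, 3.14, 3.14, 3.14, 3.14, 3.14].

### API

Orientations are given as a unit quaternion [x, y, z, w].
In Python, from bench import * gives the robot as it stands.
- The arm moves only by the tool carry_out, never from a script. Its argument "increments" is a list that holds one entry, the list of rows, each a list of 6 numbers: the shift along the world's x, y, z in units of 25 mm (1.0 is 25 mm), then the turn, a rotation vector about the world's x, y, z in units of 5 degrees (1.0 is 5 degrees). A call has 1 to 5 rows; each row is the pose to reach, as a shift and turn from the pose commanded when the call began; what a row does not reach only later rows make up. A row lasts 1/12 s, in which the tool goes at most 41.7 mm and 7.16 degrees, less where a joint would pass 70% of its speed; a pose out of reach is approached as far as the arm can. A call with a gripper value outside its range is refused whole. "fingers" is the opening, from 0 (shut) to 1 (fully open), set as the call begins (left out, the last holds). The fingers move at their own pace and stop on an object; "force" is the grip in N (left out, the last holds). Time passes only in rows, so rows that repeat a pose let the fingers close. It gives the time, the measured TCP pose, the force, the opening and the grip force at its end, in the units of the state.
- get_state(): the state, without advancing time (a new reading comes with each control period).
- capture(name): name is "side" or "top" or "wrist"; returns (picture, depth): 480x640x3 uint8, red, green, blue; 480x640 float32, mm along the optical axis (not along the pixel's ray), 0 where there is no reading.
- calibration(name): a dict with "K" (3x3 intrinsics, pixels), "view" (4x4, takes a point from world to camera coordinates); the wrist camera has in their place "T_tool_cam" (4x4, takes a point from camera to tool coordinates, whose origin is the TCP and whose axes are the flange's). Camera axes: x right, y down, z forward; pixel columns grow to the right and rows downward; lengths in mm; the calibration is good to about 2 mm. The wrist camera is an equidistant fisheye: a pixel r from the principal point sees the ray r / f radians off the axis. A picture is of the moment at which its call begins: read the wrist's pose just before it. calibration takes no time and is no camera call.
- sign_off(): hands the job in; it is judged then, once.
The state is a dict: "clock": time; "joint_positions": joint angles; "joint_vel": joint speeds; "effort": joint torques, N m; "eef_pos": TCP position; "eef_rot": TCP orientation; "ft_force": force on the tool from outside, world axes, zero at the start; "torque": the same for the moment, N m; "finger_gap": finger opening in mm; "grasp_force": force on a finger pad.
Only numpy, scipy, OpenCV 4.12 (cv2) and the standard library are available. Lean on these libraries where they do the work, as an engineer would, in place of code of your own. Each camera call takes 0.05 s, during which the arm holds its last target. There are 200 camera calls.

## Working session

There is one attempt and no reset: what is moved stays moved. The work goes in short steps, Python scripts to look and compute and a tool call to move; the robot and the scene stay as the last step left them, time stands still between calls to the robot, and variables do not carry over. Pictures are saved under pics/ and viewed, at most 10 in all, crops included, and the job is handed in when it is done.

Besides the shell and the picture viewer there is one more tool, called after ">>>" as name(argument=value, ...), one argument or row to a line, values as JSON. carry_out: Moves the arm, as the interface text tells. Its arguments: {"type":"object","properties":{"increments":{"type":"array","items":{"type":"array","items":{"type":"array","items":{"type":"number"}}}},"fingers":{"type":"number"},"force":{"type":"number"}},"required":["increments"]}

```bash
mkdir -p pics; python3 - <<'E'
from bench import *
import cv2,numpy as np
print(get_state())
ims=[]
for n in("top","side"):
    p,d=capture(n);np.savez(f"{n}.npz",p=p,d=d);cv2.imwrite(f"pics/{n}.png",p[:,:,::-1])
    c=calibration(n);print(n,c)
print(calibration("wrist"))
E
```

```text
{'clock': 0.0, 'joint_positions': array([ 1.22200859,  0.39920822,  0.04504735,  1.53786541, -0.01870548,
        1.20691125, -0.05070085]), 'joint_vel': array([ 0.00019506,  0.00107705, -0.00022819, -0.00153758, -0.00041043,
       -0.00061912, -0.00189993]), 'effort': array([ 2.27169726e-04, -4.75122464e+01,  1.36448119e+00, -2.54221612e+01,
        1.14734101e-02,  9.51957802e-03, -9.97551695e-06]), 'eef_pos': array([ 160.5375337 , -629.21113671,  230.25975105]), 'eef_rot': array([ 9.92204362e-01,  1.24617546e-01, -1.90348145e-04, -9.66696974e-04]), 'ft_force': array([-0.46142503,  0.55126474,  0.00618439]), 'torque': array([-0.05735599, -0.00518424, -0.00249866]), 'grasp_force': 0.0, 'finger_gap': 85.03368697797173}
top {'K': array([[557.74970387,   0.        , 308.15357693],
       [  0.        , 557.74970387, 238.30967888],
       [  0.        ,   0.        ,   1.        ]]), 'view': array([[-5.42462688e-03, -9.99927303e-01,  1.07685353e-02,
         1.47503823e+01],
       [-9.85954691e-01,  3.55061535e-03, -1.66975270e-01,
         5.37520709e+02],
       [ 1.66924896e-01, -1
[... 477 characters left out ...]
20167e+02],
       [ 1.45394960e-01,  8.22956879e-01, -5.49183286e-01,
         1.13341278e+03],
       [ 0.00000000e+00,  0.00000000e+00,  0.00000000e+00,
         1.00000000e+00]])}
{'K': array([[371.64829954,   0.        , 322.2361024 ],
       [  0.        , 371.64829954, 242.85367597],
       [  0.        ,   0.        ,   1.        ]]), 'T_tool_cam': array([[ 1.71294605e-04, -9.47395751e-01, -3.20064463e-01,
         8.28631677e+01],
       [ 9.99999877e-01,  1.31728525e-05,  4.96195916e-04,
        -9.62856550e-01],
       [-4.65877741e-04, -3.20064509e-01,  9.47395637e-01,
        -1.43008155e+02],
       [ 0.00000000e+00,  0.00000000e+00,  0.00000000e+00,
         1.00000000e+00]])}
```

View pics/top.png

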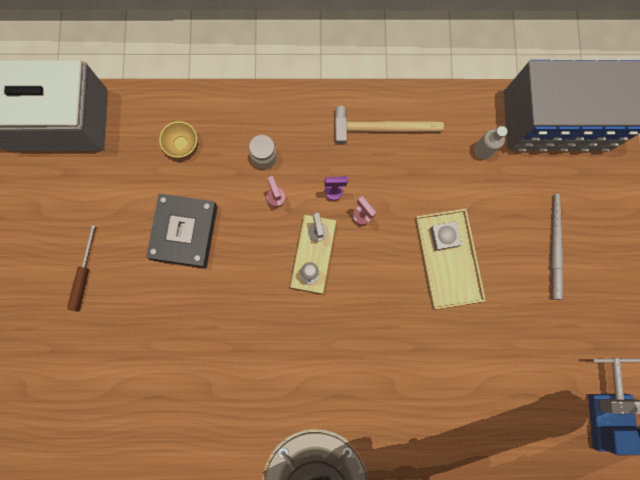

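View pics/side.png

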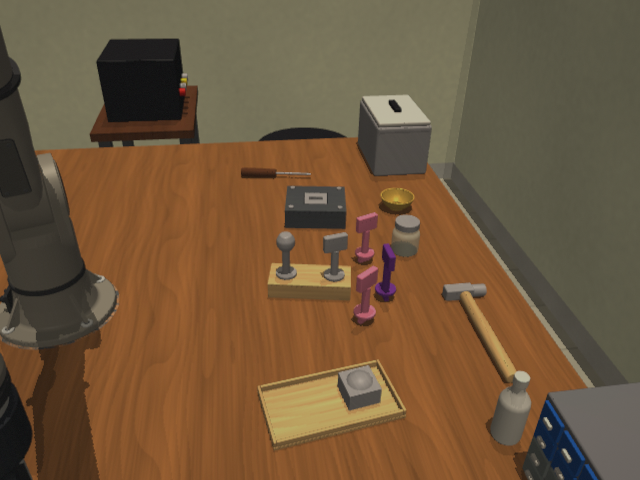

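Top view: the puller stands in the stand hole at about (319,225), with the drift at (310,271). The block is at (182,231) with its slot at (181,229). The tray centre is at (450,258) and the spare die at (446,235). Pink and purple look-alikes are nearby. Next I'll measure with depth.

```bash
cat > h.py <<'E'
import numpy as np,cv2
from bench import *
from scipy.spatial.transform import Rotation as R
def cloud(n,d):
    c=calibration(n);K=c["K"];V=np.linalg.inv(c["view"])
    v,u=np.mgrid[:480,:640];P=np.stack([(u-K[0,2])/K[0,0]*d,(v-K[1,2])/K[1,1]*d,d],-1)
    return P@V[:3,:3].T+V[:3,3]
def rect(W,u0,u1,v0,v1,z0,z1):
    S=W[v0:v1,u0:u1].reshape(-1,3);S=S[(S[:,2]>z0)&(S[:,2]<z1)]
    r=cv2.minAreaRect(S[:,:2].astype(np.float32));return len(S),np.round(S[:,2].mean(),1),np.round(r[0],1),np.round(r[1],1),round(r[2],1)
E
python3 - <<'E'
from h import *
z=np.load("top.npz");W=cloud("top",z["d"]);p=z["p"][:,:,::-1]
print("table z",np.median(W[300:400,250:400,2]))
print("block",rect(W,140,225,185,275,42,60))
print("stand",rect(W,285,345,210,300,28,42))
print("tray",rect(W,410,490,205,312,12,24))
print("spare",rect(W,410,490,205,312,30,50))
print("wing",rect(W,300,335,205,245,95,125))
print("drift",rect(W,290,330,250,290,95,125))
print(np.round(W[222:250:4,319,2]))
a=cv2.resize(p[190:270,145:220],None,fx=5.3,fy=5.3,interpolation=2)
b=cv2.resize(p[205:285,285:360],None,fx=5.3,fy=5.3,interpolation=2)
cv2.imwrite("pics/z1.png",np.hstack([a,b]))
# wing from side too
z=np.load("side.npz");W=cloud("side",z["d"])
print("side: block",rect(W,275,355,180,232,42,60)); print("wing",rect(W,318,350,228,256,80,125),"pts z")
print("stand",rect(W,260,360,255,300,28,42))
print("tray",rect(W,250,410,360,445,12,24))
E
```

```text
table z -0.20130954779904187
block (3695, np.float64(49.6), array([559.7, 301.6]), array([132.2, 151.1]), 81.4)
stand (1904, np.float64(35.1), array([504.5,   0.6]), array([ 74. , 170.1]), 78.9)
tray (737, np.float64(17.0), array([ 495.4, -317.2]), array([220.1, 122.2]), 8.7)
spare (596, np.float64(41.1), array([ 545.3, -305.7]), array([56.6, 57.8]), 9.1)
wing (26, np.float64(113.4), array([549.8,  -3.6]), array([48.1, 10.1]), 26.1)
drift (67, np.float64(121.4), array([454.8,   9.7]), array([35.8, 35.9]), 44.1)
[135. 137. 132. 134.  39.  32.  32.]
side: block (1625, np.float64(49.3), array([562.4, 301.4]), array([140.9, 150.1]), 81.7)
wing (287, np.float64(110.4), array([556.9, -15.6]), array([51.1, 14.8]), 4.6) pts z
stand (1738, np.float64(35.2), array([506.9,   1.1]), array([ 82.9, 169.4]), 79.3)
tray (1679, np.float64(16.5), array([ 498.2, -316.5]), array([221.1, 125.1]), 8.7)
```

View pics/z1.png

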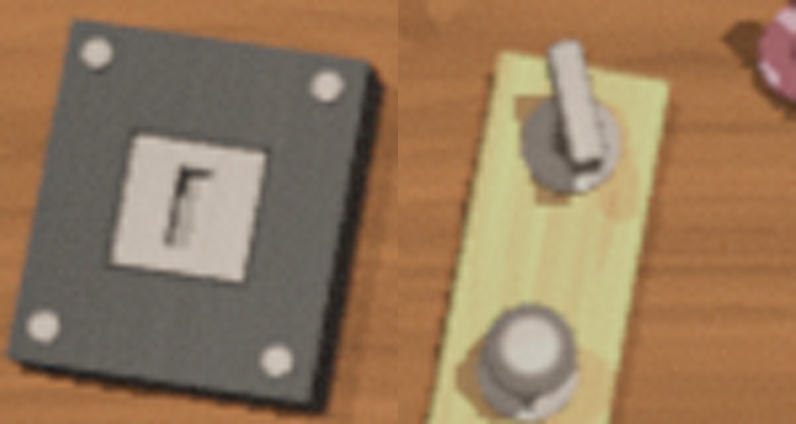

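```bash
python3 - <<'E'
from h import *
import bench; print([n for n in dir(bench) if not n.startswith('_')]); print(getattr(bench,'grasp_offset',None))
z=np.load("top.npz");W=cloud("top",z["d"])
print("wing",rect(W,300,335,205,245,120,142))
print("drift",rect(W,290,330,250,290,120,150))
print("pinks",rect(W,352,378,195,218,85,130),rect(W,265,285,175,200,85,130),rect(W,323,350,170,195,85,130))
print("insert",rect(W,165,198,213,248,46,60))
z=np.load("side.npz");W=cloud("side",z["d"])
print("wing side",rect(W,318,350,228,256,95,142))
print(calibration("wrist").keys())
E
ls
```

```text
['IKError', 'calibration', 'capture', 'get_state', 'grasp_offset', 'sign_off']
-18.700000000000003
wing (161, np.float64(133.5), array([553.5,  -8.8]), array([50., 14.]), 11.9)
drift (230, np.float64(129.1), array([455.7,   9.7]), array([35.5, 35.4]), 19.2)
pinks (212, np.float64(111.8), array([ 596.9, -114.7]), array([50.7, 15.7]), 37.8) (171, np.float64(114.4), array([640.4,  87. ]), array([50.5, 14.1]), 21.8) (220, np.float64(111.1), array([654.4, -48.5]), array([15.8, 48.5]), 2.2)
insert (937, np.float64(50.1), array([557.1, 299.9]), array([81.3, 74.3]), 1.4)
wing side (438, np.float64(120.0), array([556.3, -11.2]), array([51.7, 18.4]), 15.2)
dict_keys(['K', 'T_tool_cam'])
h.py
pics
side.npz
top.npz
```

>>> carry_out(
  increments=[
    [[0.6, 0.96, 0, 0, 0, 1.4], [1.2, 1.92, 0, 0, 0, 2.8], [1.8, 2.88, 0, 0, 0, 4.2], [2.4, 3.84, 0, 0, 0, 5.6], [3.0, 4.8, 0, 0, 0, 7.0]],
  ],
)

```text
clock: 0.52
eef_pos: [236.1, -508.3, 230.8]
eef_rot: [0.908, 0.42, -0.0, -0.0]
ft_force: [0.3, -0.7, -1.3]
finger_gap: 85.3
grasp_force: 0.0
```

>>> carry_out(
  increments=[
    [[0.6, 0.96, 0, 0, 0, 1.4], [1.2, 1.92, 0, 0, 0, 2.8], [1.8, 2.88, 0, 0, 0, 4.2], [2.4, 3.84, 0, 0, 0, 5.6], [3.0, 4.8, 0, 0, 0, 7.0]],
  ],
)

```text
clock: 0.93
eef_pos: [311.0, -388.3, 231.0]
eef_rot: [0.739, 0.673, -0.0, -0.0]
ft_force: [0.6, 0.2, 0.5]
finger_gap: 85.2
grasp_force: 0.0
```

>>> carry_out(
  increments=[
    [[0.6, 0.96, 0, 0, 0, 1.4], [1.2, 1.92, 0, 0, 0, 2.8], [1.8, 2.88, 0, 0, 0, 4.2], [2.4, 3.84, 0, 0, 0, 5.6], [3.0, 4.8, 0, 0, 0, 7.0]],
  ],
)

```text
clock: 1.35
eef_pos: [385.9, -268.5, 231.1]
eef_rot: [0.503, 0.865, -0.0, -0.0]
ft_force: [0.2, -0.7, -0.4]
finger_gap: 85.2
grasp_force: 0.0
```

>>> carry_out(
  increments=[
    [[0.6, 0.96, 0, 0, 0, 1.4], [1.2, 1.92, 0, 0, 0, 2.8], [1.8, 2.88, 0, 0, 0, 4.2], [2.4, 3.84, 0, 0, 0, 5.6], [3.0, 4.8, 0, 0, 0, 7.0]],
  ],
)

```text
clock: 1.77
eef_pos: [460.9, -148.6, 231.1]
eef_rot: [0.219, 0.976, -0.0, -0.0]
ft_force: [0.5, -0.5, -0.1]
finger_gap: 85.4
grasp_force: 0.0
```

>>> carry_out(
  increments=[
    [[0.6, 0.96, 0, 0, 0, 1.4], [1.2, 1.92, 0, 0, 0, 2.8], [1.8, 2.88, 0, 0, 0, 4.2], [2.4, 3.84, 0, 0, 0, 5.6], [3.0, 4.8, 0, 0, 0, 7.0]],
  ],
)

```text
clock: 2.18
eef_pos: [535.9, -28.8, 231.0]
eef_rot: [-0.084, 0.996, -0.0, -0.0]
ft_force: [-0.1, 0.3, -0.0]
finger_gap: 85.0
grasp_force: 0.0
```

>>> carry_out(
  increments=[
    [[0.7, 0.84, 0, 0, 0, 0.5], [0.7, 0.84, -0.6, 0, 0, 0.5], [0.7, 0.84, -1.2, 0, 0, 0.5], [0.7, 0.84, -1.2, 0, 0, 0.5]],
  ],
)

```text
clock: 2.52
eef_pos: [551.0, -8.7, 198.2]
eef_rot: [-0.104, 0.995, 0.001, -0.003]
ft_force: [-0.0, -0.1, -1.1]
finger_gap: 85.6
grasp_force: 0.0
```

```bash
python3 - <<'E'
from h import *
s=get_state();print(s["clock"],s["joint_positions"].round(2),s["eef_pos"],R.from_quat(s["eef_rot"]).as_matrix().round(3).tolist())
p,d=capture("wrist");np.savez("w1.npz",p=p,d=d,pos=s["eef_pos"],rot=s["eef_rot"]);cv2.imwrite("pics/w1.png",p[:,:,::-1])
E
```

```text
2.5167 [ 0.55  0.33 -0.75  1.79  0.24  1.12  1.5 ] [551.02293573  -8.71890614 198.18142439] [[-0.979, -0.206, -0.006], [-0.206, 0.979, 0.001], [0.006, 0.002, -1.0]]
```

View pics/w1.png

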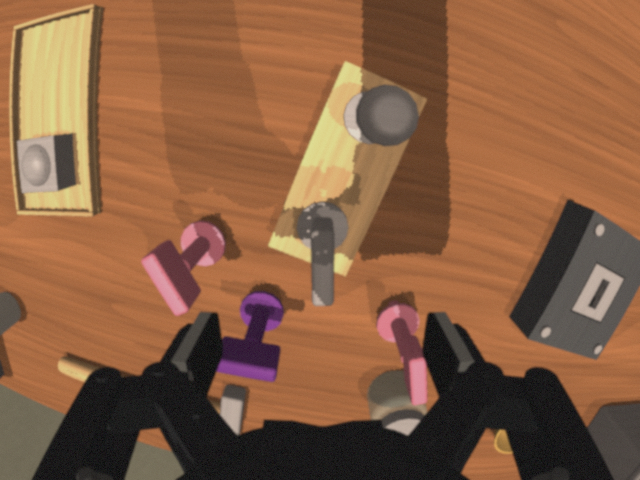

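The wing, at about (322,262), runs vertically in the wrist view and is centred between the fingers, so it's aligned. Now I'll measure it with wrist depth.

```bash
cat >> h.py <<'E'
def wcloud(f):
    z=np.load(f);c=calibration("wrist");K=c["K"];T=c["T_tool_cam"]
    v,u=np.mgrid[:480,:640];x=u-K[0,2];y=v-K[1,2];r=np.hypot(x,y)+1e-9;th=r/K[0,0]
    t=np.tan(np.minimum(th,1.4));P=np.stack([x/r*t,y/r*t,np.ones_like(r)],-1)*z["d"][...,None]
    P=P@T[:3,:3].T+T[:3,3];return P@R.from_quat(z["rot"]).as_matrix().T+z["pos"],z["p"]
E
python3 - <<'E'
from h import *
W,p=wcloud("w1.npz")
print("wing",rect(W,300,345,210,310,127,140))
print("stand",rect(W,265,430,55,280,30,40))
print("block",rect(W,505,640,195,360,44,56))
E
```

```text
wing (1755, np.float64(134.9), array([555.1,  -7.2]), array([49.5, 14. ]), 12.3)
stand (11398, np.float64(35.4), array([506.6,   2.7]), array([ 74.8, 170.9]), 79.0)
block (9647, np.float64(50.2), array([560.9, 302.6]), array([134.6, 150.7]), 81.6)
```

>>> carry_out(
  increments=[
    [[0.08, 0.02, -0.9, 0, 0, 0], [0.08, 0.02, -1.9, 0, 0, 0], [0.08, 0.02, -2.9, 0, 0, 0], [0.08, 0.02, -3.7, 0, 0, 0], [0.08, 0.02, -4.08, 0, 0, 0]],
  ],
  fingers=0.6,
)

```text
clock: 2.98
eef_pos: [553.8, -9.3, 97.6]
eef_rot: [-0.102, 0.995, 0.0, -0.002]
ft_force: [-0.4, -0.2, 0.0]
finger_gap: 51.4
grasp_force: 0.0
```

>>> carry_out(
  increments=[
    [[0, 0, 0, 0, 0, 0], [0, 0, 0, 0, 0, 0], [0, 0, 0, 0, 0, 0]],
  ],
)

```text
clock: 3.23
eef_pos: [556.5, -8.3, 101.0]
eef_rot: [-0.103, 0.995, -0.0, 0.001]
ft_force: [0.2, 0.2, -0.0]
finger_gap: 51.2
grasp_force: 0.0
```

>>> carry_out(
  increments=[
    [[0, 0, 0, 0, 0, 0], [0, 0, 0, 0, 0, 0], [0, 0, 0, 0, 0, 0], [0, 0, 0, 0, 0, 0], [0, 0, 0, 0, 0, 0]],
  ],
  fingers=0,
  force=100,
)

```text
clock: 3.65
eef_pos: [555.8, -8.3, 100.3]
eef_rot: [-0.103, 0.995, -0.0, 0.001]
ft_force: [-1.4, -0.4, 5.8]
finger_gap: 12.8
grasp_force: 97.4
```

>>> carry_out(
  increments=[
    [[0, 0, 0.8, 0, 0, 0], [0, 0, 1.8, 0, 0, 0], [0, 0, 2.8, 0, 0, 0], [0, 0, 3.8, 0, 0, 0], [0, 1.0, 3.8, 0, 0, -1]],
  ],
)

```text
clock: 4.07
eef_pos: [558.5, 10.7, 198.2]
eef_rot: [-0.054, 0.999, -0.002, 0.003]
ft_force: [1.2, 0.2, -2.1]
finger_gap: 12.4
grasp_force: 97.7
```

>>> carry_out(
  increments=[
    [[0, 1.3, 0, 0, 0, -1], [0, 2.9, 0, 0, 0, -2], [0, 4.5, 0, 0, 0, -3.1], [0, 6.1, 0, 0, 0, -3.1], [0, 7.4, 0, 0, 0, -3.1]],
  ],
)

```text
clock: 4.48
eef_pos: [554.0, 204.9, 193.9]
eef_rot: [0.075, 0.997, 0.001, -0.0]
ft_force: [0.5, 0.1, -2.2]
finger_gap: 12.7
grasp_force: 97.7
```

>>> carry_out(
  increments=[
    [[0, 0.6, 0, 0, 0, 0], [0, 0.6, 0, 0, 0, 0], [0, 0.6, 0, 0, 0, 0], [0, 0.6, 0, 0, 0, 0]],
  ],
)

```text
clock: 4.82
eef_pos: [555.2, 214.8, 193.5]
eef_rot: [0.076, 0.997, -0.001, -0.0]
ft_force: [-0.5, -0.7, -1.6]
finger_gap: 12.6
grasp_force: 97.7
```

```bash
python3 - <<'E'
from h import *
s=get_state();print(s["clock"],s["joint_positions"].round(2),s["eef_pos"],s["finger_gap"],s["grasp_force"],R.from_quat(s["eef_rot"]).as_matrix().round(3).tolist())
p,d=capture("wrist");np.savez("w2.npz",p=p,d=d,pos=s["eef_pos"],rot=s["eef_rot"]);cv2.imwrite("pics/w2.png",p[:,:,::-1])
E
```

```text
4.8167 [ 0.13  0.41 -0.74  1.7   0.3   1.15  0.72] [555.21649034 214.82752394 193.51095459] 12.560321600921501 97.70550012588501 [[-0.988, 0.152, -0.001], [0.152, 0.988, -0.002], [0.001, -0.002, -1.0]]
```

View pics/w2.png

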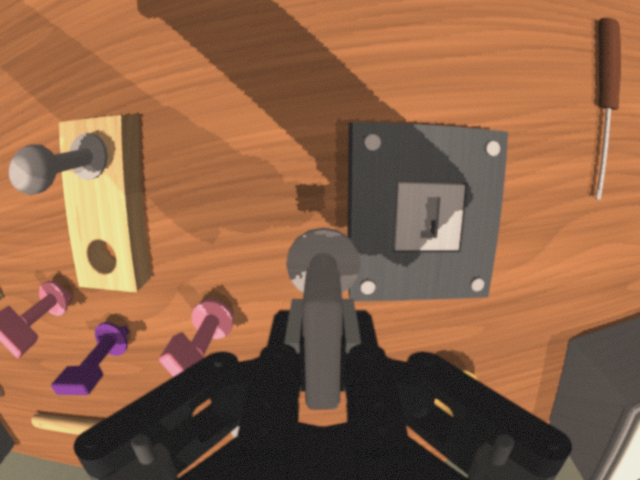

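The puller is held upright, collar at (323,262) and wing at (322,330). The block's slot is at about (433,217) and is aligned with the view. Next: measure the slot and the puller in the same frame.

```bash
python3 - <<'E'
from h import *
W,p=wcloud("w2.npz");z=np.load("w2.npz")
U,V=np.meshgrid(range(640),range(480))
ins=(U>380)&(U<480)&(V>170)&(V<265)
g=p.mean(2)
m=ins&(g>75)&(abs(W[...,2]-50)<5)
hull=cv2.convexHull(W[m][:,:2].astype(np.float32)); r=cv2.minAreaRect(hull);print("insert bright",m.sum(),r)
print("gray levels",g[190:200,405:420].mean(),g[160,430],g[215,432])
# slot via depth
s=(U>408)&(U<455)&(V>188)&(V<245)&(W[...,2]<46)
S=W[s];print("slot depth",s.sum(),cv2.minAreaRect(S[:,:2].astype(np.float32)),np.percentile(S[:,2],[0,20,50]).round(1))
print("block",rect(W,340,515,115,305,44,56))
sx=s.nonzero();print(sx[0].min(),sx[0].max(),sx[1].min(),sx[1].max())
# puller in hand: wing top & collar
w=(U>290)&(U<355)&(V>225)&(V<420)
for lo,hi in((95,118),(118,132),(195,222)):
    S=W[w&(W[...,2]>lo)&(W[...,2]<hi)]; 
    if len(S)>3: print(lo,hi,len(S),S[:,2].mean().round(1),cv2.minAreaRect(S[:,:2].astype(np.float32)),cv2.minEnclosingCircle(S[:,:2].astype(np.float32)))
T=R.from_quat(z["rot"]).as_matrix();print("yaw",np.degrees(np.arctan2(T[1,0],T[0,0])))
cv2.imwrite("pics/z2.png",cv2.resize(p[170:265,380:480,::-1],None,fx=6,fy=6,interpolation=2))
E
```

```text
insert bright 6125 ((564.7598876953125, 306.8489685058594), (89.63301849365234, 82.82078552246094), 84.5300521850586)
gray levels 133.34666666666666 68.0 95.33333333333333
slot depth 630 ((563.32958984375, 308.10760498046875), (15.287611961364746, 35.47081756591797), 74.51236724853516) [26.3 28.  28.9]
block (24893, np.float64(50.5), array([561.6, 303.9]), array([131.8, 150.8]), 81.3)
197 236 421 439
118 132 64 130.7 ((538.6754760742188, 218.73931884765625), (36.3581428527832, 10.475228309631348), 81.03125762939453) ((543.62060546875, 217.9588623046875), 18.18064308166504)
195 222 1714 210.3 ((537.4118041992188, 218.65969848632812), (25.91472053527832, 16.017253875732422), 81.49331665039062) ((542.2276611328125, 217.96530151367188), 13.205516815185547)
yaw 171.2366993810721
```

View pics/z2.png

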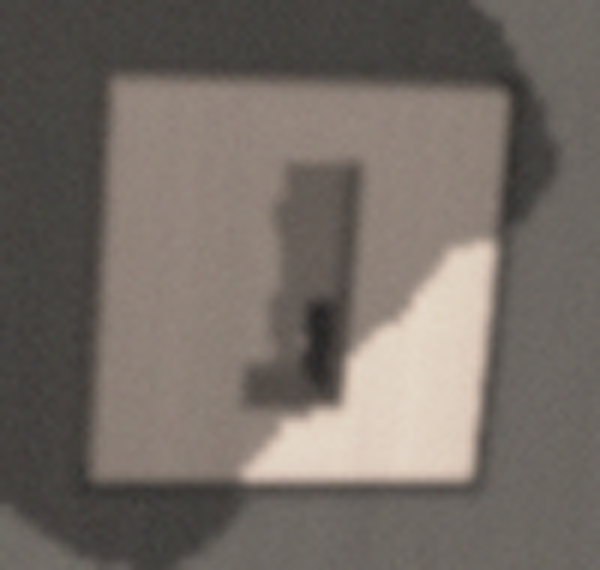

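```bash
cat >> h.py <<'E'
def ray(f,px,h):
    z=np.load(f);c=calibration("wrist");K=c["K"];T=c["T_tool_cam"];px=np.asarray(px,float)
    x=px[:,0]-K[0,2];y=px[:,1]-K[1,2];r=np.hypot(x,y);t=np.tan(r/K[0,0])
    M=R.from_quat(z["rot"]).as_matrix();d=np.stack([x/r*t,y/r*t,np.ones_like(r)],-1)@T[:3,:3].T@M.T;o=M@T[:3,3]+z["pos"]
    return o+d*((h-o[2])/d[:,2])[:,None]
E
python3 - <<'E'
from h import *
f=lambda q:(np.array(q)+.5)/6-.5+[380,170]
for q in([(112,75),(510,85),(478,483),(90,483)],[(256,160),(359,160),(340,408),(241,408)]):
    P=ray("w2.npz",f(q),50)[:,:2];print(P.round(1).tolist(),P.mean(0).round(1))
    for i in range(4):
        e=P[(i+1)%4]-P[i];print(np.hypot(*e).round(1),np.degrees(np.arctan2(e[1],e[0])).round(1)%90)
# collar outline in hand: collar z = puller z18..24
W,p=wcloud("w2.npz");z=np.load("w2.npz")
print(W[240:262:5,323].round(1).tolist(),W[275:410:15,322].round(1).tolist())
E
```

```text
[[528.7, 280.2], [536.8, 336.0], [593.9, 328.6], [584.9, 271.7]] [561.1 304.1]
56.4 81.7
57.5 82.6
57.6 81.1
56.9 81.4
[[542.7, 298.7], [544.6, 313.2], [579.4, 308.2], [577.3, 293.9]] [561.  303.5]
14.6 82.7
35.2 81.8
14.5 81.4
34.9 82.0
[[539.3, 218.6, 135.7], [542.7, 218.1, 134.6], [545.8, 217.6, 134.2], [547.6, 217.3, 137.7], [547.5, 217.3, 145.8]] [[530.6, 219.5, 205.3], [530.7, 219.6, 218.4], [531.7, 219.4, 227.6], [536.5, 218.7, 229.2], [542.9, 217.7, 228.5], [548.8, 216.8, 229.0], [555.8, 215.7, 228.6], [562.6, 214.7, 228.9], [570.0, 213.5, 229.0]]
```

```bash
python3 - <<'E'
from h import *
from scipy.optimize import least_squares
W,p=wcloud("w2.npz");z=np.load("w2.npz")
print("wing top",rect(W,290,355,240,420,225,234))
m=np.zeros((480,640),bool);m[222:300,280:366]=1
S=W[m&(W[...,2]>130)&(W[...,2]<138.5)];print(len(S),S[:,2].mean(),S.min(0),S.max(0))
h=cv2.convexHull(S[:,:2].astype(np.float32))[:,0]
h=h[h[:,0]<550]
r=least_squares(lambda q:np.hypot(*(h-q[:2]).T)-22,[556,215],loss='soft_l1');print(r.x,np.abs(r.fun).mean(),len(h))
print(np.array(z["pos"]))
E
```

```text
wing top (4944, np.float64(228.6), array([554.2, 214.7]), array([22.4, 50.1]), 73.9)
2761 134.5908780148219 [533.00008722 194.33786965 130.0663581 ] [574.13317605 237.36617906 138.46173965]
[554.88298038 216.03037442] 0.12794958887758642 23
[555.21649034 214.82752394 193.51095459]
```

>>> carry_out(
  increments=[
    [[0.08, 1.2, 0, 0, 0, 0.12], [0.16, 2.4, 0, 0, 0, 0.12], [0.24, 3.3, 0, 0, 0, 0.12], [0.24, 3.52, 0, 0, 0, 0.12], [0.24, 3.52, -0.8, 0, 0, 0.12]],
  ],
)

```text
clock: 5.28
eef_pos: [563.3, 307.8, 178.0]
eef_rot: [0.07, 0.998, 0.003, 0.003]
ft_force: [1.3, 0.8, -0.9]
finger_gap: 12.7
grasp_force: 98.5
```

>>> carry_out(
  increments=[
    [[0, 0, -0.6, 0, 0, 0], [0, 0, -1.2, 0, 0, 0], [0, 0, -1.4, 0, 0, 0], [0, 0, -1.4, 0, 0, 0], [0, 0, -1.4, 0, 0, 0]],
  ],
)

```text
clock: 5.7
eef_pos: [561.9, 303.4, 139.6]
eef_rot: [0.071, 0.997, -0.0, 0.0]
ft_force: [0.3, -0.0, -1.0]
finger_gap: 12.9
grasp_force: 98.4
```

```bash
python3 - <<'E'
from h import *
s=get_state();print(s["clock"],s["eef_pos"],s["ft_force"])
p,d=capture("wrist");np.savez("w3.npz",p=p,d=d,pos=s["eef_pos"],rot=s["eef_rot"])
T=R.from_quat(s["eef_rot"]).as_matrix();print(T.round(3).tolist(),"yaw",np.degrees(np.arctan2(T[1,0],T[0,0])))
cv2.imwrite("pics/w3.png",cv2.resize(p[160:330,230:420,::-1],None,fx=3.5,fy=3.5,interpolation=2))
W,_=wcloud("w3.npz")
E
```

```text
5.7 [561.86418968 303.43553755 139.59582663] [ 0.27692535 -0.02570159 -0.98287446]
[[-0.99, 0.142, 0.0], [0.142, 0.99, -0.0], [-0.0, -0.0, -1.0]] yaw 171.81305423984287
```

View pics/w3.png

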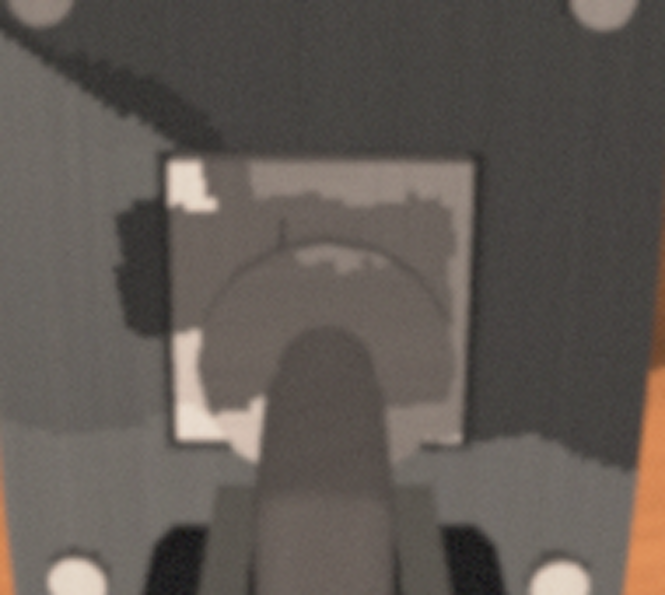

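The collar, centred at about column 324 of the crop, sits over the insert (centre about 320). That leaves it roughly 0.6 mm off in +y. I'll correct that and go down.

>>> carry_out(
  increments=[
    [[-0.02, -0.03, -0.15, 0, 0, 0], [-0.02, -0.03, -0.3, 0, 0, 0], [-0.02, -0.03, -0.45, 0, 0, 0], [-0.02, -0.03, -0.6, 0, 0, 0], [-0.02, -0.03, -0.6, 0, 0, 0]],
  ],
)

```text
clock: 6.17
eef_pos: [560.3, 303.4, 123.4]
eef_rot: [0.07, 0.998, -0.0, -0.001]
ft_force: [-0.2, -0.5, -1.9]
finger_gap: 13.1
grasp_force: 98.3
```

>>> carry_out(
  increments=[
    [[0, 0, -0.1, 0, 0, 0], [0, 0, -0.2, 0, 0, 0], [0, 0, -0.28, 0, 0, 0], [0, 0, -0.33, 0, 0, 0], [0, 0, -0.33, 0, 0, 0]],
  ],
)

```text
clock: 6.58
eef_pos: [560.6, 303.7, 115.7]
eef_rot: [0.07, 0.998, -0.0, -0.0]
ft_force: [-0.3, -1.4, -2.5]
finger_gap: 12.6
grasp_force: 98.4
```

>>> carry_out(
  increments=[
    [[0, 0, -0.03, 0, 0, 0], [0, 0, -0.06, 0, 0, 0], [0, 0, -0.06, 0, 0, 0]],
  ],
)

```text
clock: 6.83
eef_pos: [560.7, 303.8, 115.3]
eef_rot: [0.07, 0.998, -0.0, 0.0]
ft_force: [-2.6, -2.5, 5.4]
finger_gap: 12.8
grasp_force: 99.3
```

>>> carry_out(
  increments=[
    [[0, 0, -0.03, 0, 0, 0], [0, 0, -0.06, 0, 0, 0], [0, 0, -0.06, 0, 0, 0]],
  ],
)

```text
clock: 7.08
eef_pos: [560.8, 303.9, 115.3]
eef_rot: [0.071, 0.998, -0.0, 0.0]
ft_force: [-2.9, -4.4, 10.4]
finger_gap: 12.4
grasp_force: 100.5
```

>>> carry_out(
  increments=[
    [[0, 0, 0.05, 0, 0, -1.2], [0, 0, 0.05, 0, 0, -2.4], [0, 0, 0.05, 0, 0, -3.6], [0, 0, 0.05, 0, 0, -4.8], [0, 0, 0.05, 0, 0, -6]],
  ],
)

```text
clock: 7.5
eef_pos: [561.8, 303.7, 115.4]
eef_rot: [0.329, 0.944, 0.0, 0.001]
ft_force: [-0.1, -2.7, 4.3]
finger_gap: 12.8
grasp_force: 99.1
```

>>> carry_out(
  increments=[
    [[0, 0, 0, 0, 0, -1.2], [0, 0, 0, 0, 0, -2.4], [0, 0, 0, 0, 0, -3.6], [0, 0, 0, 0, 0, -4.8], [0, 0, 0, 0, 0, -6]],
  ],
)

```text
clock: 7.92
eef_pos: [561.8, 303.7, 115.3]
eef_rot: [0.562, 0.827, 0.001, 0.001]
ft_force: [-0.1, -2.6, 4.0]
finger_gap: 12.5
grasp_force: 99.1
```

>>> carry_out(
  increments=[
    [[0, 0, 0, 0, 0, -1.2], [0, 0, 0, 0, 0, -2.4], [0, 0, 0, 0, 0, -3.6], [0, 0, 0, 0, 0, -4.8], [0, 0, 0, 0, 0, -5.6]],
  ],
)

```text
clock: 8.33
eef_pos: [561.3, 303.9, 115.4]
eef_rot: [0.745, 0.667, 0.001, 0.001]
ft_force: [-0.6, -3.2, 5.0]
finger_gap: 12.7
grasp_force: 99.2
```

```bash
python3 - <<'E'
from h import *
s=get_state();print(s)
T=R.from_quat(s["eef_rot"]).as_matrix();print(T.round(3).tolist(),"yaw",np.degrees(np.arctan2(T[1,0],T[0,0])))
E
```

```text
{'clock': 8.3333, 'joint_positions': array([-0.29272521,  0.49995963, -0.36630026,  1.67763011,  0.20661921,
        1.00085063, -0.84043046]), 'joint_vel': array([-0.13141513, -0.02207093,  0.17581137,  0.00522726, -0.10348435,
       -0.0209174 , -0.71333744]), 'effort': array([ -0.27805866, -46.55636072,  -4.56763878, -22.21399963,
        -0.21394492,  -0.97693317,   0.35172363]), 'eef_pos': array([561.29752361, 303.86461725, 115.35334501]), 'eef_rot': array([7.45096445e-01, 6.66956227e-01, 5.76699096e-04, 5.88273347e-04]), 'ft_force': array([-0.63209282, -3.17293811,  4.97289735]), 'torque': array([-0.66933553,  0.40582861,  0.07210613]), 'grasp_force': 99.18998837471008, 'finger_gap': 12.737122895394986}
[[0.11, 0.994, 0.002], [0.994, -0.11, -0.0], [0.0, 0.002, -1.0]] yaw 83.66519308220941
```

>>> carry_out(
  increments=[
    [[0, 0, 0.15, 0, 0, 0], [0, 0, 0.35, 0, 0, 0], [0, 0, 0.6, 0, 0, 0], [0, 0, 0.85, 0, 0, 0], [0, 0, 1.1, 0, 0, 0]],
  ],
)

```text
clock: 8.75
eef_pos: [560.4, 304.0, 141.9]
eef_rot: [0.743, 0.669, -0.0, -0.0]
ft_force: [0.7, -0.1, -5.7]
finger_gap: 12.9
grasp_force: 98.2
```

>>> carry_out(
  increments=[
    [[0, 0, 0.25, 0, 0, 0], [0, 0, 0.5, 0, 0, 0], [0, 0, 0.75, 0, 0, 0], [0, 0, 1.0, 0, 0, 0], [0, 0, 1.25, 0, 0, 0]],
  ],
)

```text
clock: 9.17
eef_pos: [560.7, 303.9, 173.8]
eef_rot: [0.744, 0.669, 0.0, 0.0]
ft_force: [1.3, -0.5, -5.7]
finger_gap: 12.8
grasp_force: 98.2
```

>>> carry_out(
  increments=[
    [[0, 0, 0.15, 0, 0, 0], [0, 0, 0.25, 0, 0, 0], [0, 0, 0.3, 0, 0, 0], [0, 0, 0.3, 0, 0, 0], [0, 0, 0.3, 0, 0, 0]],
  ],
)

```text
clock: 9.58
eef_pos: [560.5, 303.8, 180.3]
eef_rot: [0.744, 0.669, -0.0, -0.0]
ft_force: [0.3, -1.5, -6.3]
finger_gap: 13.2
grasp_force: 98.2
```

```bash
python3 - <<'E'
from h import *
s=get_state();print(s["clock"],s["eef_pos"],s["ft_force"],s["torque"],s["joint_positions"].round(2))
p,d=capture("side");cv2.imwrite("pics/s2.png",cv2.resize(p[100:340,200:440,::-1],None,fx=2.5,fy=2.5))
E
```

```text
9.5833 [560.51688114 303.78417238 180.28930318] [ 0.29602989 -1.45886543 -6.33016414] [ 0.03449694  0.01145082 -0.08734684] [-0.28  0.44 -0.38  1.62  0.18  1.12 -0.81]
```

View pics/s2.png

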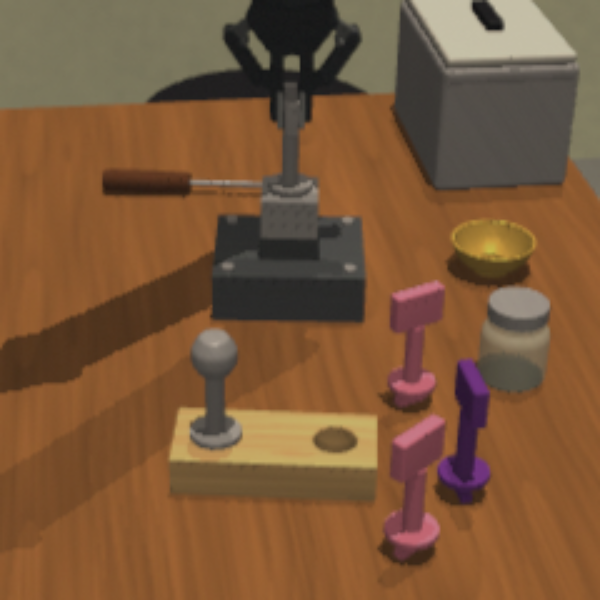

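The insert hangs straight below the puller, clear of the block, at about (290,215). The drift at (215,390) hasn't moved. I'll lift over everything and carry it to the tray.

>>> carry_out(
  increments=[
    [[0, 0, 0.5, 0, 0, 0], [0, 0, 1.3, 0, 0, 0], [0, 0, 2.2, 0, 0, 0], [-0.05, -0.3, 3.1, 0, 0, 0], [-0.15, -0.8, 3.7, 0, 0, 0]],
  ],
)

```text
clock: 10.05
eef_pos: [557.2, 286.3, 276.4]
eef_rot: [0.743, 0.67, 0.003, -0.0]
ft_force: [0.9, 0.8, -5.2]
finger_gap: 12.7
grasp_force: 98.3
```

>>> carry_out(
  increments=[
    [[-0.15, -0.8, 0.1, 0, 0, 0.2], [-0.35, -1.8, 0.1, 0, 0, 0.4], [-0.53, -2.8, 0.1, 0, 0, 0.6], [-0.72, -3.9, 0.1, 0, 0, 0.8], [-0.9, -5.0, 0.1, 0, 0, 0.9]],
  ],
)

```text
clock: 10.47
eef_pos: [533.6, 156.8, 276.0]
eef_rot: [0.717, 0.697, -0.0, 0.0]
ft_force: [-0.1, -0.2, -6.3]
finger_gap: 12.9
grasp_force: 98.3
```

>>> carry_out(
  increments=[
    [[-0.2, -1.1, 0, 0, 0, 0.2], [-0.4, -2.2, 0, 0, 0, 0.4], [-0.6, -3.3, 0, 0, 0, 0.6], [-0.8, -4.4, 0, 0, 0, 0.8], [-1.0, -5.5, 0, 0, 0, 0.9]],
  ],
)

```text
clock: 10.88
eef_pos: [508.3, 19.3, 276.1]
eef_rot: [0.689, 0.725, -0.0, 0.0]
ft_force: [0.7, 0.2, -6.5]
finger_gap: 12.5
grasp_force: 98.3
```

>>> carry_out(
  increments=[
    [[-0.2, -1.1, 0, 0, 0, 0.2], [-0.4, -2.2, 0, 0, 0, 0.4], [-0.6, -3.3, 0, 0, 0, 0.6], [-0.8, -4.4, 0, 0, 0, 0.8], [-1.0, -5.5, 0, 0, 0, 0.9]],
  ],
)

```text
clock: 11.3
eef_pos: [483.2, -117.9, 276.2]
eef_rot: [0.66, 0.751, -0.0, 0.0]
ft_force: [-0.2, -0.5, -5.6]
finger_gap: 13.1
grasp_force: 98.3
```

>>> carry_out(
  increments=[
    [[-0.2, -1.1, 0, 0, 0, 0.2], [-0.4, -2.2, 0, 0, 0, 0.4], [-0.6, -3.3, 0, 0, 0, 0.6], [-0.8, -4.3, 0, 0, 0, 0.7], [-1.0, -5.1, 0, 0, 0, 0.7]],
  ],
)

```text
clock: 11.72
eef_pos: [457.7, -246.5, 276.2]
eef_rot: [0.638, 0.77, -0.001, 0.0]
ft_force: [0.6, -0.1, -5.7]
finger_gap: 13.1
grasp_force: 98.3
```

>>> carry_out(
  increments=[
    [[-0.15, -0.8, 0, 0, 0, 0], [-0.3, -1.6, 0, 0, 0, 0], [-0.42, -2.3, 0, 0, 0, 0], [-0.5, -2.9, 0, 0, 0, 0], [-0.51, -3.24, 0, 0, 0, 0]],
  ],
)

```text
clock: 12.13
eef_pos: [444.7, -327.4, 276.0]
eef_rot: [0.638, 0.77, -0.001, 0.0]
ft_force: [0.1, -0.4, -6.1]
finger_gap: 12.6
grasp_force: 98.3
```

>>> carry_out(
  increments=[
    [[0, 0, 0, 0, 0, 0], [0, 0, 0, 0, 0, 0], [0, 0, 0, 0, 0, 0], [0, 0, 0, 0, 0, 0]],
  ],
)

```text
clock: 12.47
eef_pos: [447.3, -322.9, 275.6]
eef_rot: [0.636, 0.772, 0.0, -0.0]
ft_force: [-0.2, -0.0, -5.7]
finger_gap: 12.6
grasp_force: 98.3
```

>>> carry_out(
  increments=[
    [[0, 0, -0.5, 0, 0, 0], [0, 0, -1.2, 0, 0, 0], [0, 0, -2.0, 0, 0, 0], [0, 0, -2.8, 0, 0, 0], [0, 0, -3.5, 0, 0, 0]],
  ],
)

```text
clock: 12.88
eef_pos: [446.9, -323.2, 187.1]
eef_rot: [0.636, 0.772, 0.0, -0.0]
ft_force: [-0.4, -0.3, -7.0]
finger_gap: 12.6
grasp_force: 98.3
```

>>> carry_out(
  increments=[
    [[0, 0, -0.7, 0, 0, 0], [0, 0, -1.3, 0, 0, 0], [0, 0, -1.8, 0, 0, 0], [0, 0, -2.2, 0, 0, 0], [0, 0, -2.4, 0, 0, 0]],
  ],
)

```text
clock: 13.3
eef_pos: [446.5, -323.3, 126.8]
eef_rot: [0.636, 0.772, 0.0, -0.001]
ft_force: [-0.4, 0.1, -6.1]
finger_gap: 12.9
grasp_force: 98.2
```

>>> carry_out(
  increments=[
    [[0, 0, -0.1, 0, 0, 0], [0, 0, -0.2, 0, 0, 0], [0, 0, -0.25, 0, 0, 0], [0, 0, -0.25, 0, 0, 0], [0, 0, -0.25, 0, 0, 0]],
  ],
)

```text
clock: 13.72
eef_pos: [447.1, -324.9, 122.4]
eef_rot: [0.637, 0.771, 0.0, 0.001]
ft_force: [0.6, 0.1, -5.9]
finger_gap: 12.9
grasp_force: 98.2
```

>>> carry_out(
  increments=[
    [[0, 0, -0.05, 0, 0, 0], [0, 0, -0.1, 0, 0, 0], [0, 0, -0.15, 0, 0, 0], [0, 0, -0.2, 0, 0, 0], [0, 0, -0.2, 0, 0, 0]],
  ],
)

```text
clock: 14.13
eef_pos: [446.5, -324.5, 116.5]
eef_rot: [0.637, 0.771, 0.0, -0.0]
ft_force: [-0.4, 0.5, -6.1]
finger_gap: 12.9
grasp_force: 98.2
```

>>> carry_out(
  increments=[
    [[0, 0, -0.05, 0, 0, 0], [0, 0, -0.1, 0, 0, 0], [0, 0, -0.15, 0, 0, 0], [0, 0, -0.18, 0, 0, 0], [0, 0, -0.18, 0, 0, 0]],
  ],
)

```text
clock: 14.55
eef_pos: [446.9, -324.7, 112.4]
eef_rot: [0.637, 0.771, 0.0, 0.0]
ft_force: [-0.2, 0.9, -6.6]
finger_gap: 12.7
grasp_force: 98.5
```

>>> carry_out(
  increments=[
    [[0, 0, -0.03, 0, 0, 0], [0, 0, -0.05, 0, 0, 0], [0, 0, -0.07, 0, 0, 0], [0, 0, -0.07, 0, 0, 0]],
  ],
)

```text
clock: 14.88
eef_pos: [447.1, -324.9, 111.0]
eef_rot: [0.637, 0.771, 0.0, 0.001]
ft_force: [-0.6, 0.0, -1.9]
finger_gap: 12.7
grasp_force: 98.6
```

Insert on the floor; now seating the collar gently.

>>> carry_out(
  increments=[
    [[0, 0, -0.02, 0, 0, 0], [0, 0, -0.04, 0, 0, 0], [0, 0, -0.06, 0, 0, 0], [0, 0, -0.06, 0, 0, 0]],
  ],
)

```text
clock: 15.22
eef_pos: [447.2, -324.8, 110.3]
eef_rot: [0.637, 0.771, 0.0, 0.001]
ft_force: [-1.6, 0.3, 5.2]
finger_gap: 13.0
grasp_force: 100.4
```

>>> carry_out(
  increments=[
    [[0, 0, 0.03, 0, 0, 0], [0, 0, 0.03, 0, 0, 0], [0, 0, 0.03, 0, 0, 0]],
  ],
)

```text
clock: 15.47
eef_pos: [447.0, -324.8, 110.3]
eef_rot: [0.637, 0.771, 0.0, 0.0]
ft_force: [-0.4, 1.3, 3.8]
finger_gap: 12.6
grasp_force: 99.7
```

>>> carry_out(
  increments=[
    [[0, 0, 0, 0, 0, 0], [0, 0, 0, 0, 0, 0], [0, 0, 0, 0, 0, 0], [0, 0, 0, 0, 0, 0], [0, 0, 0, 0, 0, 0]],
  ],
  fingers=0.7,
)

```text
clock: 15.88
eef_pos: [446.7, -324.6, 109.7]
eef_rot: [0.637, 0.771, 0.0, -0.0]
ft_force: [-1.6, -1.0, -0.6]
finger_gap: 59.9
grasp_force: 0.0
```

>>> carry_out(
  increments=[
    [[0, 0, 0.4, 0, 0, 0], [0, 0, 1.2, 0, 0, 0], [0, 0, 2.2, 0, 0, 0], [0, 0, 3.4, 0, 0, 0], [0, 0, 4.5, 0, 0, 0]],
  ],
)

```text
clock: 16.3
eef_pos: [446.6, -324.6, 224.4]
eef_rot: [0.637, 0.771, 0.0, 0.0]
ft_force: [0.7, -0.2, -0.5]
finger_gap: 60.0
grasp_force: 0.0
```

>>> carry_out(
  increments=[
    [[0, 0, 0.5, 0, 0, 0], [0, 0, 0.5, 0, 0, 0], [0, 0, 0.5, 0, 0, 0], [0, 0, 0.5, 0, 0, 0]],
  ],
)

```text
clock: 16.63
eef_pos: [446.0, -324.2, 234.0]
eef_rot: [0.637, 0.771, -0.0, -0.001]
ft_force: [-0.8, 0.4, -0.1]
finger_gap: 59.6
grasp_force: 0.0
```

```bash
python3 - <<'E'
from h import *
s=get_state();print(s["clock"],s["eef_pos"])
p,d=capture("side");cv2.imwrite("pics/s3.png",p[:,:,::-1]);W=cloud("side",d)
print("wing",rect(W,280,360,280,400,125,136),rect(W,280,360,300,430,40,48))
E
```

```text
16.6333 [ 446.03033539 -324.15853561  233.9621766 ]
wing (92, np.float64(130.2), array([ 442.6, -329.2]), array([13.2, 50.5]), 26.2) (742, np.float64(44.3), array([ 487.7, -319.2]), array([137.6,  60.1]), 8.7)
```

View pics/s3.png

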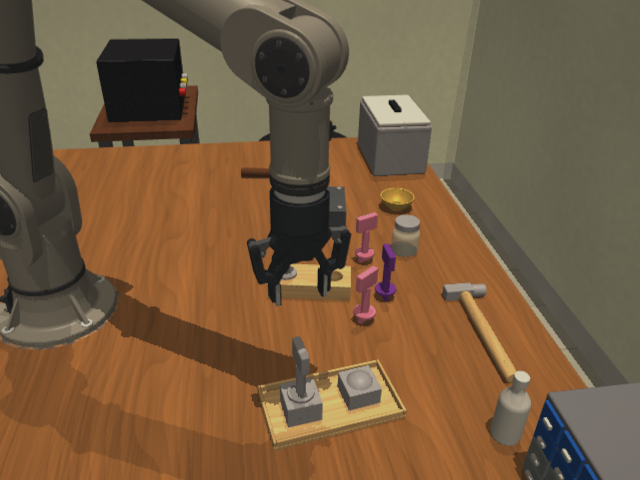

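The insert stands flat in the free end at (300,402), with the puller upright in it. The spare die at (360,385) hasn't moved and the gripper is clear.

```bash
python3 -c "
from bench import *
print(sign_off())"
```

```text
the job is handed in; nothing more can be done
None
```

I handed in the job at about 17 s, with no verdict returned: the last picture shows the insert flat in the tray's free end with the puller upright in it, and no move touched the spare die or the drift.

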